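# Load the spring-leaf drilling jig

## Robot

A 6-joint arm with a two-finger parallel gripper is mounted at the origin on a cart in front of the work surface, level with it; the furniture and walls round the work are solid. World frame = base frame: x ahead of the robot, y to its left, z up, the work surface at z = 0. Lengths are in mm, angles in rad, forces in N, time in s.
With the tool pointing down it reaches from about 300 to 775 mm from the base axis. Payload 14.6 kg.
Tool frame: the origin (TCP) lies between the finger pads; the fingertips stand manip.tip_reach ahead of it and the grasp point (between the pads) lies 5 mm behind it (manip.tip_reach is the distance from the TCP to the fingertips, in mm); z points along the fingers, y is the line along which they close (so a half turn about z gives the same grasp; the last joint's range is limited). The gripper opens to 94 mm and grips with 3 to 60 N. Pads are 16 mm wide; open, the fingers measure 119 mm over their backs; the gripper's body (75 mm by 177 mm) begins 78 mm behind the grasp point.
Start: joints at [-0.067, 0.3, 1.521, -0, 1.321, -0.067], TCP at [549.99, -0.002, 219.446] pointing down, gripper open.
Joint ranges: [-3.03, 3.03], [-0.79, 2.21], [0.23, 2.52], [-1.04, 4.18], [0, 3.07], [-2.55, 2.55]. Speed limits (rad/s): [2.22, 2.22, 2.57, 3.14, 3.14, 3.14].

## Interface

Orientations are given as [roll, pitch, yaw] about the fixed x, y, z axes, in that order (R = Rz(yaw) Ry(pitch) Rx(roll)).
In Python, from cell import manip gives the robot as it stands. The module is installed in compiled form; this text tells all that it offers.
- The arm moves only by the shell command python3 -m creep 'ROWS' [FORCE]. ROWS is JSON, a list of rows, each a list of 3 entries, a list of its own where there are three numbers: the opening, from -1 (shut) to 1 (fully open), then the shift along the tool's x, y, z in cm, then the turn about the tool's z in units of 5 degrees (1.0 is 5 degrees). In form: [[grip, [tx, ty, tz], roll], ...]. A call has 1 to 12 rows; each row is the pose to reach, as a shift and turn from the pose commanded when the call began, along the tool's axes at that moment; what a row does not reach only later rows make up. A row lasts 1/10 s, in which the tool goes at most 50 mm and 8.59 degrees, less where a joint would pass 70% of its speed; a pose out of reach is approached as far as the arm can. A call with a gripper value outside its range is refused whole. The fingers move at their own pace and stop on an object; FORCE is the grip in N (left out, the last holds). Time passes only in rows, so rows that repeat a pose let the fingers close. It gives the time, the measured TCP pose, the force, the opening and the grip force at its end, in the units of the state.
- manip.read_state(): the state, without advancing time (a new reading comes with each control period).
- manip.camera(name): name is "scene" or "side" or "wrist"; returns the picture (384x512x3 uint8, red, green, blue); there is no depth.
- manip.camera_params(name): a dict with "fovy" (degrees; the focal length in pixels is half the picture's height over the tangent of half this angle, whatever the lens; pixels are square), "cx", "cy" (the principal point, pixels), "origin" and "attitude" of the camera in the world. Camera axes: x right, y down, z forward; pixel columns grow to the right and rows downward; lengths in mm; the calibration is good to about 2 mm. A picture is of the moment at which its call begins: read the wrist's pose just before it. camera_params takes no time and is no camera call; for the wrist camera it gives the pose at the moment of the call.
- manip.sign_off(): hands the job in; it is judged then, once.
The state is a dict: "clock": time; "joints": joint angles; "qd": joint speeds; "effort": joint torques, N m; "eef_pos": TCP position; "eef_rot": TCP orientation; "wrist_force": force on the tool from outside, world axes, zero at the start; "moment": the same for the moment, N m; "finger_gap": finger opening in mm; "finger_force": force on a finger pad.
Only numpy, scipy, OpenCV 4.12 (cv2) and the standard library are available. Lean on these libraries where they do the work, as an engineer would, in place of code of your own. Each camera call takes 0.05 s, during which the arm holds its last target. There are 200 camera calls.

## Task

Load the pine offcut into the drilling jig for dowel drilling: with one fingertip press the red thumb rail down and keep it down so that the spring-closed leaf with the two drill bushings stays open, and meanwhile with the other fingertip push the offcut along the bed, under the open leaf, until its end is fully home against the steel end stop. Then ease the rail back up under your fingertip, without letting it snap, so that the leaf closes onto the wood and clamps it there, and take the hand clear. Only press and push: do not lift the offcut off the bed, and leave the other things on the bench alone.

Things in the scene. Friction and masses are not known exactly. Their poses are not given: they have to be found in the camera images.
- jig: drilling jig screwed to the bench (immovable): plywood base 265x138x12 mm, on 4 mm rubber feet, dark wooden fences. Origin on the base's underside (4 mm above the bench) on the channel's centre line, 3 mm short of the leaf's front edge. x axis = feed direction (away from the robot, to the end stop), y left, z up. In its frame (called 'jig', mm): base x -185..80, y -43..95, bed top z=12
- mouth (a point): point on the bed, mid-channel, 3 mm short of the leaf's front edge: jig (0, 0, 12) mm. Channel 50 mm wide for the 45 mm wood: left fence inner face y=25, x -172..68, top z=32; right fence inner face y=-25, x 12..62, top z=26, with a flared lead-in widening to y=-39 at x=-21
- shaft_mid (a point): middle of the steel shaft (10 mm diameter) that runs along jig x from -172 to 64 mm at y=36, z=40, in bearing blocks 19 mm across (top z=50) at x=-172, -50 and 67. It carries the leaf on its right and the thumb rail on its left, all one rigid rocker
- leaf (a joint): angle of the rocker, rad: 0 = sprung shut (leaf slopes down across the channel, wood cannot enter), 0.25 = leaf flat on the 32 mm high wood, above 0.32 wood passes freely, 0.62 = limit. Leaf: aluminium plate over jig x 3..56, y -30..34 mm, two steel bushings on top. Pressing the rail opens it: about 3.5 N to start, 8 N at 0.5; released, it springs shut
- thumb_rail (a point): centre of the top face of the red thumb rail, a smooth strip 136 mm long (jig x -181..-45 mm, parallel to the shaft), 28 mm wide. The point is at jig (-113, 76, 48) mm when shut (rail slopes up to the left), at (-113, 75, 28) mm at joint 0.5, where the rail is level. A fingertip can slide along the rail while pressing it
- offcut: loose pine offcut, 45 mm wide, 135 mm long, 32 mm high, about 0.11 kg, lying flat on the jig's bed just before the mouth, its length roughly along the channel. Origin at the centre of its underside; its y axis runs along its length, towards the jig's end stop; z up
- offcut_front (a point): centre of the offcut's end that faces the end stop, at half height (16 mm above its underside, 67.5 mm from its middle)
- offcut_back (a point): centre of the offcut's end that faces the robot, at half height: the face to push on
- stop_face (a point): centre of the steel face of the end stop, at jig (60, 0, 28) mm, 16 mm above the bed; the stop reaches up to z=42 mm; the offcut is home when offcut_front meets it
- chuck_key: bystander: dark steel T-shaped drill chuck key, 70x74x9 mm, lying on the bench; origin at the centre of its underside
- pencil: bystander: red carpenter's pencil, 174x14x8 mm, lying on the bench in front of the jig, right; origin at the centre of its underside
- spanner: bystander: adjustable spanner, 188x42x11 mm, lying on the green mat left of the jig; origin at the centre of its underside
- sander: bystander: cork sanding block, 59x106x27 mm, on the green mat left of the jig; origin at the centre of its underside

How it is judged:
By the outcome, as a careful person would: the job done as asked, in the order asked, and still so for the second after the job is handed in, with the robot touching nothing.
It also fails if it takes over 35 s, if anything falls off the work surface, if the arm or the gripper's body presses on something with over 40 N, if the wrist force passes 120 N, or if a joint passes its speed limit or range.

## Working session

There is one attempt and no reset: what is moved stays moved. The work goes in short steps, Python scripts to look and compute and a shell command to move; the robot and the scene stay as the last step left them, time stands still between calls to the robot, and variables do not carry over. Pictures are saved under pics/ and viewed, at most 10 in all, crops included, and the job is handed in when it is done.

```bash
mkdir -p pics
python3 - <<'E'
from cell import manip
import cv2, numpy as np
print(manip.tip_reach, manip.read_state())
ims=[]
for n in ["scene","side","wrist"]:
    p=manip.camera_params(n); print(n,p)
    im=manip.camera(n)[:,:,::-1]; cv2.imwrite(f'pics/{n}0.png',im)
E
```

```text
14.0 {'clock': 0.0, 'joints': array([-6.66166202e-02,  3.00468792e-01,  1.52164293e+00,  5.92039961e-06,
        1.32067501e+00, -6.65900259e-02]), 'qd': array([ 8.50929620e-05, -8.60634646e-04, -4.90793644e-04, -1.25791628e-03,
        2.94570177e-04, -2.39614306e-03]), 'effort': array([-1.53750298e-03, -5.31805658e+01, -3.52735734e+01,  7.07558286e-02,
        2.43994006e-02, -4.79655944e-05]), 'eef_pos': array([5.49734378e+02, 7.12193406e-03, 2.18861420e+02]), 'eef_rot': array([-3.14040160e+00, -8.51768204e-05,  1.57076821e+00]), 'wrist_force': array([-0.2795152 , -0.16451381, -0.25160379]), 'moment': array([-0.02253681,  0.03206019,  0.01106329]), 'finger_force': 0.0, 'finger_gap': 94.2447164377161}
scene {'fovy': 49.29659372883465, 'cx': 256.64637460231955, 'cy': 191.8089129387183, 'origin': array([-216.96117517, -519.69889052, 1134.93864868]), 'attitude': array([-2.38784839,  0.0074206 , -0.85283155])}
side {'fovy': 54.46210181438518, 'cx': 257.23109350286495, 'cy': 193.5033891265608, 'origin': array([  29.38377093, 1240.42623546,  788.17344403]), 'attitude': array([-2.11749427, -0.01870902, -2.68660994])}
wrist {'fovy': 64.46060514761929, 'cx': 253.31105266412158, 'cy': 188.25607397928448, 'origin': array([550.27465727,  69.37137529, 384.78840521]), 'attitude': array([2.90464888e+00, 5.98390091e-04, 1.40570343e-03])}
```

View pictures.

View pics/scene0.png

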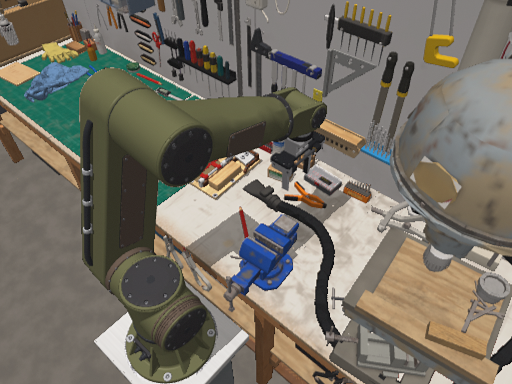

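View pics/wrist0.png

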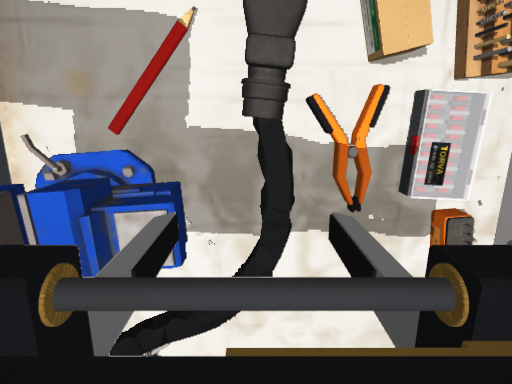

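View pics/side0.png

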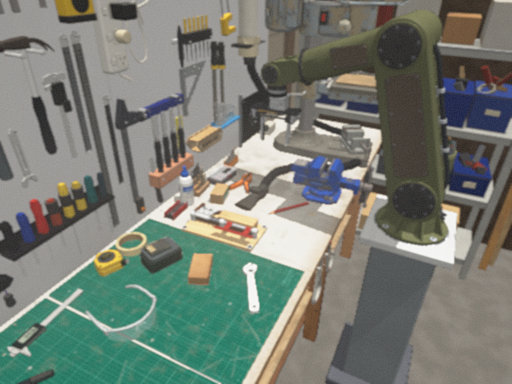

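The scene view shows the jig at about (228,172). In the side view it is at about (225,228), with the red rail at about (210,214). The wrist view shows only the pencil, at (155,70), so the jig lies further to +y. I'll work out a rough position, then move over it.

```bash
cat > h.py <<'E'
import numpy as np
from scipy.spatial.transform import Rotation as Ro
def cam(p):
    return Ro.from_euler('xyz',p['attitude']).as_matrix(), np.array(p['origin']), 192/np.tan(np.radians(p['fovy']/2))
def ray(p,uv,z):
    R,o,f=cam(p); d=R@[(uv[0]-p['cx'])/f,(uv[1]-p['cy'])/f,1]
    return o+d*(z-o[2])/d[2]
def proj(p,X):
    R,o,f=cam(p); c=R.T@(np.array(X)-o); return c[:2]/c[2]*f+[p['cx'],p['cy']]
E
python3 - <<'E'
from cell import manip
from h import *
import cv2
p=manip.camera_params('side')
for uv in [(183,230),(256,246),(267,229),(210,208),(228,226)]: print(uv,ray(p,uv,16).round())
p=manip.camera_params('scene')
for uv in [(228,175)]: print(uv,ray(p,uv,40).round())
a=cv2.imread('pics/side0.png')[185:285,150:310]
cv2.imwrite('pics/c1.png',cv2.resize(a,None,fx=5,fy=5,interpolation=2))
E
```

```text
(183, 230) [693. 427.  16.]
(256, 246) [434. 389.  16.]
(267, 229) [441. 290.  16.]
(210, 208) [684. 270.  16.]
(228, 226) [569. 337.  16.]
(228, 175) [547. 300.  40.]
```

View pics/c1.png

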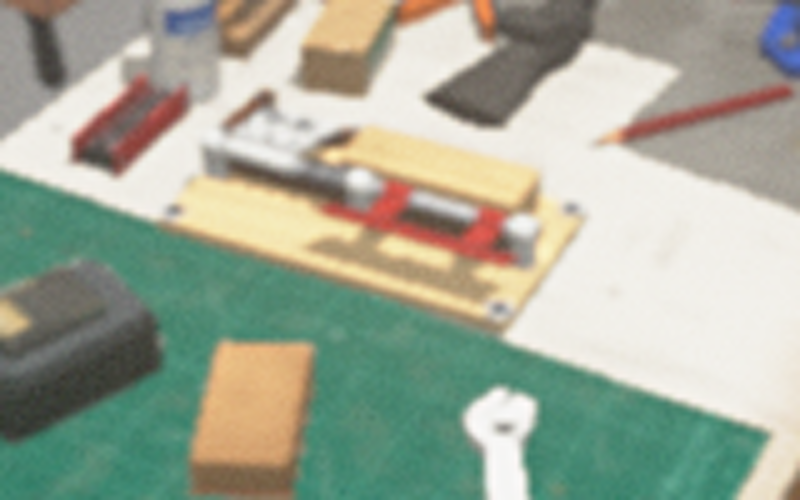

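The jig centre is at about (560,345) with a yaw of about 0.14. The offcut sits in the channel, with the leaf at the far end and the rail on the left, near side. Next I'll move above it, with the fingers closing across the channel.

```bash
python3 -m creep '[[1,[16,-5,-8],8],[1,[33.5,-9,-8],16.4],[1,[33.5,-9,-8],16.4],[1,[33.5,-9,-8],16.4],[1,[33.5,-9,-8],16.4],[1,[33.5,-9,-8],16.4],[1,[33.5,-9,-8],16.4],[1,[33.5,-9,-8],16.4],[1,[33.5,-9,-8],16.4],[1,[33.5,-9,-8],16.4],[1,[33.5,-9,-8],16.4],[1,[33.5,-9,-8],16.4]]'
python3 - <<'E'
from cell import manip
import cv2, pickle
s=manip.read_state(); p=manip.camera_params('wrist'); print(s['eef_pos'],s['eef_rot'],s['qd'].round(3),p)
im=manip.camera('wrist')[:,:,::-1]; cv2.imwrite('pics/w1.png',im); pickle.dump(p,open('p1.pkl','wb'))
cv2.imwrite('pics/w1b.png',cv2.resize(im,(800,600),interpolation=2))
E
```

```text
clock: 1.35
eef_pos: [460.0, 334.9, 299.3]
eef_rot: [3.141, 0.0, 0.143]
wrist_force: [0.1, 0.5, 1.0]
finger_gap: 94.1
finger_force: 0.0
[459.99924306 334.88159952 299.26247289] [3.14146603e+00 3.44334657e-04 1.43108374e-01] [-0.005 -0.002  0.     0.002  0.001 -0.022] {'fovy': 64.46060514761929, 'cx': 253.31105266412158, 'cy': 188.25607397928448, 'origin': array([527.44104727, 346.17662019, 465.08017128]), 'attitude': array([ 2.90459734e+00, -1.19885322e-04, -1.42628945e+00])}
```

View pics/w1b.png

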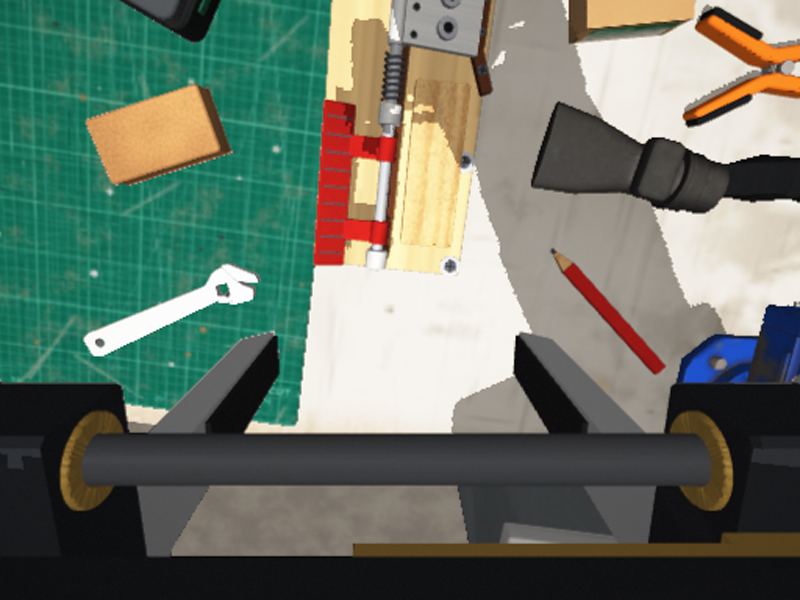

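The picture shows the rail from (315,265) to (340,100), the base's screws at (450,266) and (467,162), and the offcut's top face at about (400..462, 80..247). These are in the 800 px view. I'll refine this with a mask and an enlarged crop.

Run:
```python
import cv2, pickle
from h import *
p=pickle.load(open('p1.pkl','rb')); im=cv2.imread('pics/w1.png')
hsv=cv2.cvtColor(im,cv2.COLOR_BGR2HSV)
m=((hsv[...,0]<8)|(hsv[...,0]>172))&(hsv[...,1]>150)&(hsv[...,2]>60)
m=m.astype(np.uint8); m[:,260:]=0; m[:55]=0; m[180:]=0
# rail strip: per row, first red column; ends
ys,xs=np.nonzero(m); L=np.array([(xs[ys==y].min(),y) for y in range(ys.min(),ys.max()+1) if (ys==y).any()])
print('rows',ys.min(),ys.max()); 
vx,vy,x0,y0=cv2.fitLine(L[5:-5].astype(np.float32),cv2.DIST_HUBER,0,.01,.01).ravel()
xl=lambda y:x0+(y-y0)*vx/vy
A=ray(p,(xl(ys.max()+.5),ys.max()+.5),58.7); B=ray(p,(xl(ys.min()-.5),ys.min()-.5),58.7)
d=(B-A)[:2]; yaw=np.arctan2(d[1],d[0]); print('rail left edge',A,B,np.hypot(*d),yaw)
# left edge jig y = 76+12.3
c,s=np.cos(yaw),np.sin(yaw); R=np.array([[c,-s],[s,c]])
o=((A+B)/2)[:2]-R@[-113,88.3]; print('origin',o)
J=lambda x,y,z:np.append(o+R@[x,y],z+4)
for n,q in dict(bc=(-185,-43,12),blk=(-172,36,50),mouth=(0,0,12),leafc=(3,-30,52),fl=(-21,-39,26)).items(): print(n,proj(p,J(*q)).round(1)*1.5625)
for uv in [(450,266),(467,162)]: print('screw',R.T@(ray(p,np.array(uv)/1.5625,16)[:2]-o))
for uv in [(400,243),(462,247),(415,80),(469,85)]: print('off',R.T@(ray(p,np.array(uv)/1.5625,48)[:2]-o))
pickle.dump((o,yaw),open('jig.pkl','wb'))
cv2.imwrite('pics/w1c.png',cv2.resize(im[0:185,190:325],None,fx=3.2,fy=3.2,interpolation=2))
```

```text
rows 64 169
rail left edge [445.89523048 406.19713631  58.7       ] [580.74233748 411.62936366  58.7       ] 134.95647950656888 0.04026257447360841
origin [629.78143048 325.23325256]
bc [457.03125 275.625  ]
blk [374.84375 260.46875]
mouth [436.5625  62.8125]
leafc [479.0625  50.9375]
fl [480.3125   90.78125]
screw [-176.31987265  -35.01279873]
screw [-79.51980034 -37.85722324]
off [-155.21931408   15.65335166]
off [-153.05089661  -39.02665235]
off [-21.76778684  17.62614965]
off [-20.94399227 -26.5849713 ]
```

View pics/w1c.png

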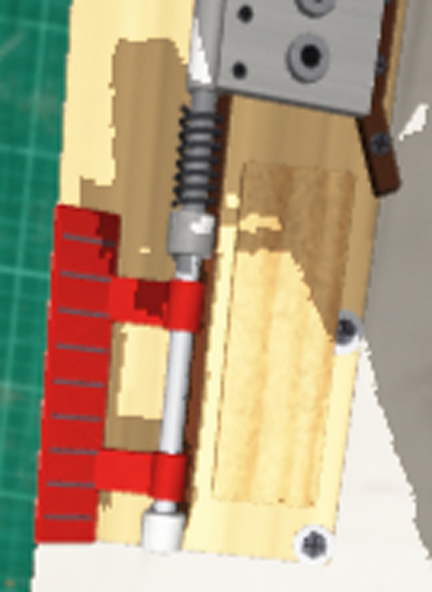

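The crop shows the offcut's top face with corners at about (212,493), (312,507), (355,172) and (243,163), well clear of the rail.

Run:
```python
import pickle
from h import *
p=pickle.load(open('p1.pkl','rb')); o,yaw=pickle.load(open('jig.pkl','rb'))
R=Ro.from_euler('z',yaw).as_matrix()[:2,:2]
P=[]
for uv in [(212,493),(312,507),(355,172),(243,163)]:
    w=ray(p,np.array(uv)/3.2+[190,0],48)[:2]; P.append(w); print('off',R.T@(w-o))
P=np.array(P); print('c',R.T@(P.mean(0)-o)); d=(P[2]+P[3]-P[0]-P[1]); print('yaw off-jig',np.arctan2(d[1],d[0])-yaw, np.hypot(*d)/2)
for n,q,z in [('leafcorner R near',(373,117),None)]:pass
for uv,z in [((160,550),54),((333,560),16),((315,545),16),((345,330),16)]: print(uv,R.T@(ray(p,np.array(uv)/3.2+[190,0],z)[:2]-o))
# target: finger tips at jig x=-168; left finger y 75, right finger y -2
for x in(-170,-84): print('TCP world for jig',x, o+R@[x,36.5])
```

```text
off [-153.19017794   15.52501519]
off [-154.71232818  -27.89594922]
off [-20.07839773 -27.46175892]
off [-21.41566399  17.23477485]
c [-87.34914196  -5.64947952]
yaw off-jig 0.008047431367506235 133.2085355449694
(160, 550) [-179.08195083   35.21764842]
(333, 560) [-182.56155953  -45.0121332 ]
(315, 545) [-176.36087926  -35.678035  ]
(345, 330) [-78.92417667 -36.24268817]
TCP world for jig -170 [458.45001629 354.86088341]
TCP world for jig -84 [544.38031948 358.32252937]
```

```bash
python3 -m creep '[[0.425,[0.4,-1.7,3],1.18],[0.425,[0.4,-1.7,8],1.18],[0.425,[0.4,-1.7,13],1.18],[0.425,[0.4,-1.7,17.5],1.18],[0.425,[0.4,-1.7,20.5],1.18],[0.425,[0.4,-1.7,22.3],1.18],[0.425,[0.4,-1.7,22.3],1.18],[0.425,[0.4,-1.7,22.3],1.18]]'
python3 - <<'E'
from cell import manip
from h import *
import cv2, pickle
s=manip.read_state(); p=manip.camera_params('wrist'); print(s['eef_pos'],s['eef_rot'],s['finger_gap'])
im=manip.camera('wrist')[:,:,::-1]; cv2.imwrite('pics/w2.png',im); pickle.dump(p,open('p2.pkl','wb'))
side=manip.camera('side')[:,:,::-1]; cv2.imwrite('pics/s2.png',side)
a=cv2.resize(im,(800,600),interpolation=2)[:420]; b=cv2.resize(side[195:257,195:295],(290,180),interpolation=2)
c=np.zeros((600,800,3),np.uint8); c[:420]=a; c[420:,:290]=b; cv2.imwrite('pics/w2b.png',c)
E
```

```text
clock: 2.2
eef_pos: [461.9, 352.4, 77.2]
eef_rot: [-3.141, -0.0, 0.038]
wrist_force: [-0.3, -0.2, 0.5]
finger_gap: 66.9
finger_force: 0.0
[461.94174862 352.42575031  77.18138479] [-3.14133452e+00 -4.28440230e-04  3.81470686e-02] 66.92916308563821
```

View pics/w2b.png

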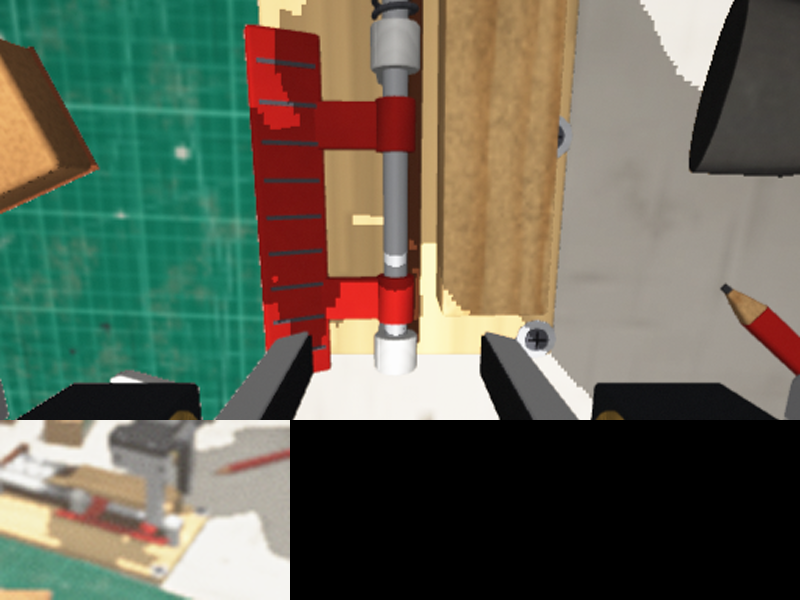

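The picture shows the left fingertip over the rail's near end, at about (300,340). The right fingertip, at about (495,340), is behind the offcut's back edge, which runs from (440,310) to (553,316). I'll check the margins numerically.

Run:
```python
import pickle
from h import *
p=pickle.load(open('p2.pkl','rb'))
t=np.array([461.9,352.4]); yaw=.0385
R=Ro.from_euler('z',yaw).as_matrix()[:2,:2]
# coordinates relative to TCP in jig axes (x feed, y left)
for n,uv,z in [('off NL',(440,310),48),('off NR',(553,316),48),('off mid right',(560,60),48),('off mid left',(440,60),48),('rail near L',(268,372),58.7),('rail near R',(330,370),45.3),('rail far L',(245,25),58.7),('rail far R',(319,36),45.3),('block near',(396,374),50),('screw',(536,339),16)]:
    print(n,(R.T@(ray(p,np.array(uv)/1.5625,z)[:2]-t)).round(1))
for y in(39.7,-39.7): print('finger tip',proj(p,np.append(t+R@[8,y],77.2-14))*1.5625, proj(p,np.append(t+R@[0,y],77.2-14))*1.5625)
```

```text
off NL [ 14.3 -17.2]
off NR [ 11.7 -65.5]
off mid right [112.  -60.2]
off mid left [112. -15.]
rail near L [-9.5 54.5]
rail near R [-14.2  30.8]
rail far L [120.8  54.5]
rail far R [120.9  30.7]
block near [-14.1   1.4]
screw [ -9.6 -68.9]
finger tip [299.69082452 335.25691888] [300.61418705 354.25200889]
finger tip [499.68897827 335.46779394] [498.64936822 354.46148797]
```

```bash
python3 -m creep '[[0.425,[0,0,0.8],0],[0.425,[0,0,1.2],0],[0.425,[0,0,1.6],0],[0.425,[0,0,2.0],0],[0.425,[0,0,2.4],0],[0.425,[0,0,2.8],0],[0.425,[0,0,3.1],0],[0.425,[0,0,3.1],0],[0.425,[0,0,3.1],0]]'
```

```text
clock: 3.2
eef_pos: [461.9, 351.6, 45.9]
eef_rot: [3.14, 0.0, 0.037]
wrist_force: [-2.1, -8.6, 10.7]
finger_gap: 66.7
finger_force: 5.6
```

Run:
```python
from cell import manip
from h import *
import cv2, pickle
s=manip.read_state(); p=manip.camera_params('wrist'); print(s['eef_pos'],s['wrist_force'],s['moment'])
im=manip.camera('wrist')[:,:,::-1]; cv2.imwrite('pics/w3.png',im); pickle.dump(p,open('p3.pkl','wb'))
side=manip.camera('side')[:,:,::-1]; cv2.imwrite('pics/s3.png',side)
a=cv2.resize(im,(800,600),interpolation=2)[:370]; b=cv2.resize(side[190:255,190:290],(354,230),interpolation=2)
c=np.zeros((600,800,3),np.uint8); c[:370]=a; c[370:,:354]=b; 
b=cv2.resize(manip.camera('scene')[145:205,185:285,::-1],(383,230),interpolation=2); c[370:,360:743]=b
cv2.imwrite('pics/w3b.png',c)
```

```text
[461.86121885 351.55604625  45.85922894] [-2.11763853 -8.61456485 10.68004277] [-1.30555929  0.56537909  0.10525584]
```

View pics/w3b.png

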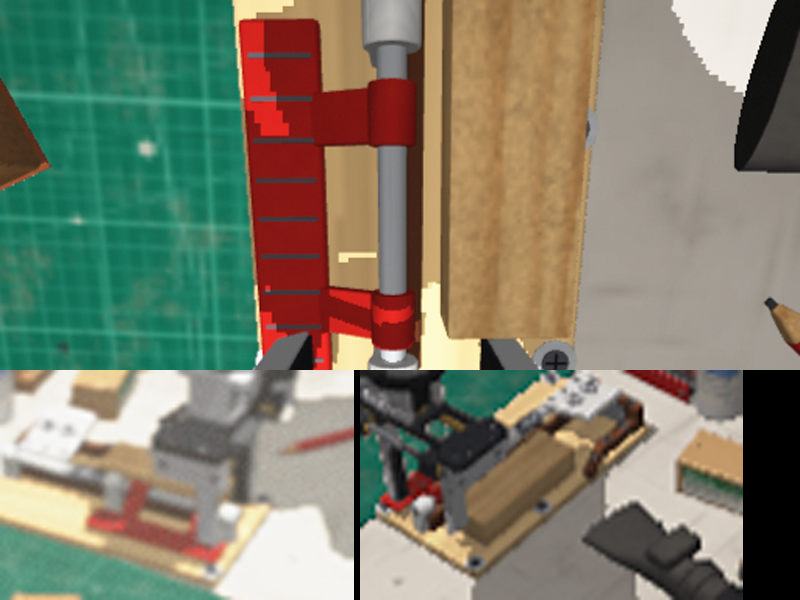

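The views show the rail pressed level, the leaf raised, and the right fingertip just behind the offcut. Next is the push.

```bash
python3 -m creep '[[0.425,[0.5,0,0],0],[0.425,[1,0,0],0],[0.425,[1.5,0,0],0],[0.425,[2,0,0],0],[0.425,[2.5,0,0],0],[0.425,[3,0,0],0],[0.425,[3.5,0,0],0],[0.425,[4,0,0],0],[0.425,[4,0,0],0]]'
```

```text
clock: 4.25
eef_pos: [501.4, 354.1, 45.7]
eef_rot: [-3.141, 0.001, 0.037]
wrist_force: [-4.1, -0.9, 8.6]
finger_gap: 66.8
finger_force: 3.9
```

```bash
python3 -m creep '[[0.425,[0.4,0,0],0],[0.425,[0.8,0,0],0],[0.425,[1.2,0,0],0],[0.425,[1.6,0,0],0],[0.425,[2,0,0],0],[0.425,[2.4,0,0],0],[0.425,[2.8,0,0],0],[0.425,[3.1,0,0],0],[0.425,[3.4,0,0],0],[0.425,[3.7,0,0],0],[0.425,[3.9,0,0],0],[0.425,[3.9,0,0],0]]'
python3 - <<'E'
from cell import manip
from h import *
import cv2, pickle
s=manip.read_state(); p=manip.camera_params('wrist'); print(s['eef_pos'],s['wrist_force'],s['moment'])
im=manip.camera('wrist')[:,:,::-1]; cv2.imwrite('pics/w4.png',im); pickle.dump(p,open('p4.pkl','wb'))
side=manip.camera('side')[:,:,::-1]
a=cv2.resize(im,(800,600),interpolation=2)[:370]; b=cv2.resize(side[190:255,170:270],(354,230),interpolation=2)
c=np.zeros((600,800,3),np.uint8); c[:370]=a; c[370:,:354]=b; 
b=cv2.resize(manip.camera('scene')[135:195,195:295,::-1],(383,230),interpolation=2); c[370:,360:743]=b
cv2.imwrite('pics/w4b.png',c)
E
```

```text
clock: 5.45
eef_pos: [540.0, 355.6, 45.7]
eef_rot: [-3.141, 0.001, 0.037]
wrist_force: [-6.9, -0.5, 9.2]
finger_gap: 67.2
finger_force: 4.2
[540.0380578  355.55488612  45.66836379] [-6.86008178 -0.5189764   9.23337841] [0.2751962  1.32545843 0.16322259]
```

View pics/w4b.png

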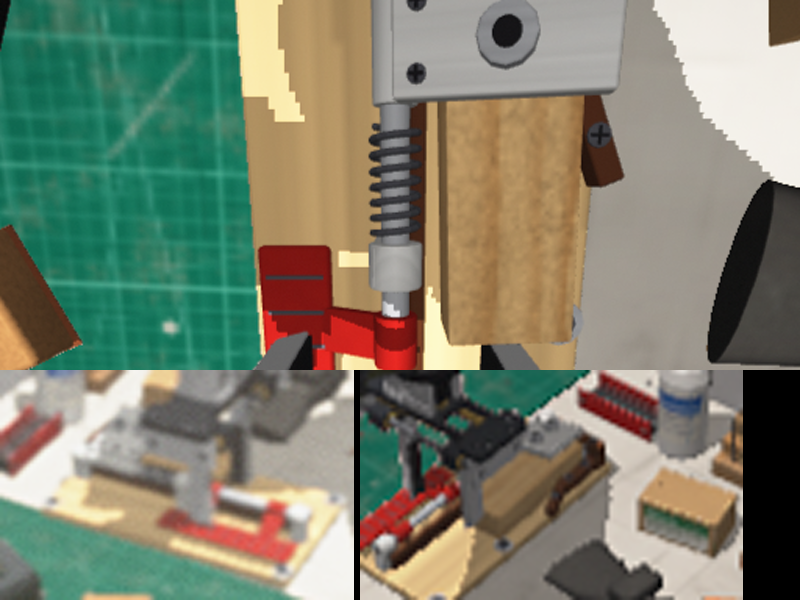

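The picture shows the offcut under the open leaf and aligned with the channel, with its back edge at about row 343. About 6 mm remain, so I'll creep until the stop pushes back.

```bash
python3 -m creep '[[0.425,[0.1,0,0],0],[0.425,[0.2,0,0],0],[0.425,[0.3,0,0],0],[0.425,[0.4,0,0],0],[0.425,[0.4,0,0],0]]'; python3 -m creep '[[0.425,[0.1,0,0],0],[0.425,[0.15,0,0],0],[0.425,[0.15,0,0],0]]'
```

```text
clock: 6.1
eef_pos: [543.3, 355.7, 45.6]
eef_rot: [3.141, 0.003, 0.037]
wrist_force: [-12.5, -1.5, 11.5]
finger_gap: 66.9
finger_force: 7.7
clock: 6.4
eef_pos: [543.6, 355.7, 45.6]
eef_rot: [3.141, 0.006, 0.037]
wrist_force: [-21.8, -1.6, 17.1]
finger_gap: 66.9
finger_force: 12.1
```

```bash
python3 -m creep '[[0.425,[0.08,0,0],0],[0.425,[0.15,0,0],0],[0.425,[0.15,0,0],0]]'
```

```text
clock: 6.7
eef_pos: [543.8, 355.8, 45.6]
eef_rot: [3.14, 0.009, 0.037]
wrist_force: [-31.5, -2.9, 23.3]
finger_gap: 67.0
finger_force: 17.5
```

Run:
```python
from cell import manip
from h import *
import cv2, pickle
p=manip.camera_params('wrist'); im=manip.camera('wrist')[:,:,::-1].copy(); cv2.imwrite('pics/w5.png',im); pickle.dump(p,open('p5.pkl','wb'))
p4=pickle.load(open('p4.pkl','rb')); w4=cv2.imread('pics/w4.png')
for q,g,tcp in((p4,w4,(540.0,355.6)),(p,im,(543.8,355.8))):
    R=Ro.from_euler('z',.0385).as_matrix()[:2,:2]
    hsv=cv2.cvtColor(g,cv2.COLOR_BGR2HSV)
    red=((hsv[...,0]<8)|(hsv[...,0]>172))&(hsv[...,1]>150)
    col=red[120:200,175:205]; top=120+np.median(col.argmax(0))
    gr=cv2.GaussianBlur(g,(1,5),0).astype(int).sum(2)[205:235,295:360] 
    e=205+np.median(np.abs(np.diff(gr,axis=0)).argmax(0))+.5
    r=R.T@(ray(q,(190,top),32)[:2]-tcp); b=R.T@(ray(q,(325,e),48)[:2]-tcp)
    # leaf near edge (bright grey over wood)
    lf=cv2.GaussianBlur(g,(1,5),0).astype(int).sum(2)[50:75,300:360]; l=50+np.median(np.abs(np.diff(lf,axis=0)).argmax(0))+.5
    print('rail end row',top,'back row',e,'leaf row',l,'rail rel',r,'back rel',b,'back jig x',-45+b[0]-r[0])
    for z in (60,66,72): print('leaf edge rel @z',z,R.T@(ray(q,(330,l),z)[:2]-tcp)-r-[45,0])
```

```text
rail end row 157.0 back row 220.5 leaf row 58.5 rail rel [43.89896494 38.92655156] back rel [  9.95318342 -39.15414545] back jig x -78.94578151611952
leaf edge rel @z 60 [  4.67958601 -73.01758956]
leaf edge rel @z 66 [  3.68158591 -71.60955176]
leaf edge rel @z 72 [  2.6835858  -70.20151397]
rail end row 164.0 back row 221.5 leaf row 67.5 rail rel [39.69129191 39.02773136] back rel [  9.3681047  -39.13773128] back jig x -75.32318720524887
leaf edge rel @z 60 [  4.95493017 -73.17062674]
leaf edge rel @z 66 [  4.15908773 -71.74338312]
leaf edge rel @z 72 [  3.3632453 -70.3161395]
```

Measured against the rail, the offcut's back is at jig x = -75.3, against an expected -75, and the push force climbed to 31 N without motion. So it is home. I'll draw the pushing finger back a little with the rail still down, then ease the rail up slowly.

```bash
python3 -m creep '[[0.425,[-0.2,0,0],0],[0.425,[-0.4,0,0],0],[0.425,[-0.6,0,0],0],[0.425,[-0.6,0,0],0]]' && python3 -m creep '[[0.425,[0,0,-0.1],0],[0.425,[0,0,-0.2],0],[0.425,[0,0,-0.3],0],[0.425,[0,0,-0.4],0],[0.425,[0,0,-0.5],0],[0.425,[0,0,-0.6],0],[0.425,[0,0,-0.7],0],[0.425,[0,0,-0.78],0],[0.425,[0,0,-0.86],0],[0.425,[0,0,-0.86],0]]'
```

```text
clock: 7.15
eef_pos: [542.6, 355.9, 46.7]
eef_rot: [-3.14, -0.003, 0.037]
wrist_force: [2.9, 0.8, 7.2]
finger_gap: 67.0
finger_force: 3.7
clock: 8.15
eef_pos: [542.1, 355.9, 54.7]
eef_rot: [-3.14, -0.002, 0.037]
wrist_force: [1.1, 2.8, 5.5]
finger_gap: 67.0
finger_force: 2.4
```

```bash
python3 -m creep '[[0.425,[0,0,-0.06],0],[0.425,[0,0,-0.12],0],[0.425,[0,0,-0.18],0],[0.425,[0,0,-0.24],0],[0.425,[0,0,-0.3],0],[0.425,[0,0,-0.36],0],[0.425,[0,0,-0.42],0],[0.425,[0,0,-0.48],0],[0.425,[0,0,-0.54],0],[0.425,[0,0,-0.6],0],[0.425,[0,0,-0.6],0]]'
```

```text
clock: 9.25
eef_pos: [541.6, 355.3, 60.2]
eef_rot: [-3.141, -0.0, 0.037]
wrist_force: [0.3, -0.3, -0.2]
finger_gap: 67.0
finger_force: 0.0
```

The force has gone to zero, so the leaf rests on the wood. I'll lift clear.

```bash
python3 -m creep '[[0.425,[-0.2,0,-0.5],0],[0.425,[-0.3,0,-2],0],[0.425,[-0.3,0,-5],0],[0.425,[-0.3,0,-9],0],[0.425,[-0.3,0,-13],0],[0.425,[-0.3,0,-17],0],[0.425,[-0.3,0,-20],0],[0.425,[-0.3,0,-20],0],[0.425,[-0.3,0,-20],0]]'
python3 - <<'E'
from cell import manip
from h import *
import cv2, pickle
p=manip.camera_params('wrist'); im=manip.camera('wrist')[:,:,::-1].copy(); cv2.imwrite('pics/w6.png',im); pickle.dump(p,open('p6.pkl','wb'))
a=cv2.resize(im[:240,80:400],(800,600),interpolation=2)
cv2.imwrite('pics/w6b.png',a)
E
```

```text
clock: 10.15
eef_pos: [538.4, 355.2, 261.1]
eef_rot: [-3.141, -0.001, 0.037]
wrist_force: [-0.3, 0.1, -0.3]
finger_gap: 67.4
finger_force: 0.0
```

View pics/w6b.png

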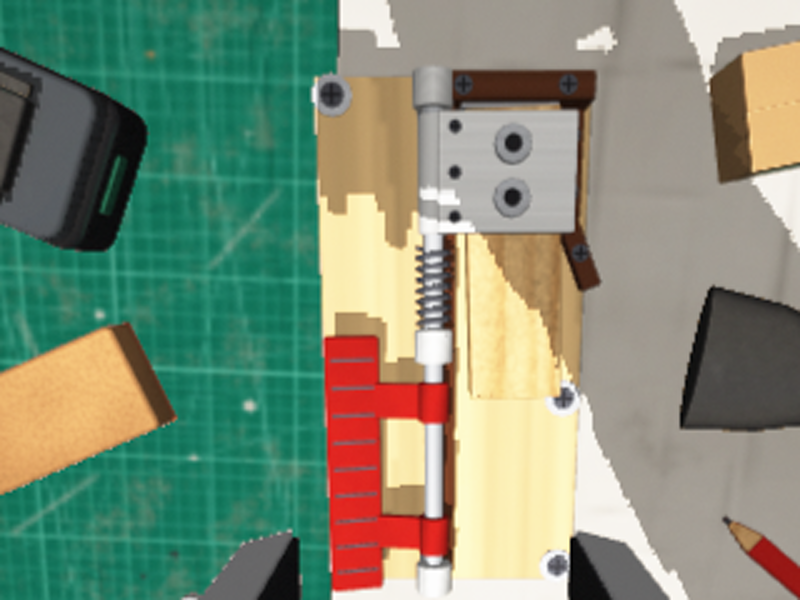

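The picture shows the leaf flat on the wood, the offcut's back edge at row 398, its far end at the stop at about row 105, and nothing else disturbed. One last numeric check before I hand it in.

Run:
```python
import pickle
from h import *
p=pickle.load(open('p6.pkl','rb')); R=Ro.from_euler('z',.0385).as_matrix()[:2,:2]
f=lambda u,v,z:R.T@ray(p,(80+u*.4,v*.4),z)[:2]
r1=f(352,337,42);r0=f(356,588,42);b=f(515,398,48);blk=f(433,330,45)
c=(r1[0]+r0[0])/2+113
print('rail len',r1[0]-r0[0],'back jig x',b[0]-c, 'stop top front', f(515,101,46)[0]-c, 'screws', f(557,566,16)[0]-c,f(564,398,16)[0]-c)
from cell import manip
print(manip.sign_off())
```

```text
rail len 133.75543705998996 back jig x -75.90210726281373 stop top front 61.4334716922815 screws -177.08154779971 -80.42964831855545
the job is handed in; nothing more can be done
None
```

The job is handed in: the offcut is home against the end stop to within about 1 mm by camera, the leaf is closed on it, the hand is clear, and it took about 10 s of the 35 s allowed.

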